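# Plug the blue air tube into the packing bench's manifold and open its valve

### The job

Take the blue rigid air tube from the rack and push it, metal foot first, straight down into the push-fit port of the air manifold, past the seal until it is fully home on the inner stop: press firmly but do not jam it, and do not mistake the seal for the stop. Then let go of it and swing the manifold's red-knobbed valve lever all the way over to open the air. Leave the tube standing home in the port, and leave everything else where it is.

Things in the scene. Friction and masses are not known exactly. Their poses are not given: they have to be found in the camera images.
- tube_blue: Rigid blue tube standing in one of the rack's three holes (which one varies). Diameter 16 mm, length 140 mm, about 90 g. Origin: centre of its foot (lower end), z up along it. Lowest 12 mm bare metal, tapering 11 to 16 mm over the lowest 4.5 mm. A metal collar, 26 mm wide, sits 66 to 72 mm above the foot; grip the plain length above it (72 to 140 mm).
- tube_green: Bystander: same tube in green, in the same rack. Origin at its foot.
- tube_black: Bystander: same tube in black, in the same rack. Origin at its foot.
- rack: Grey rack block, fixed, 70 x 210 x 40 mm (x, y, z). Origin: centre of its underside; z up. Three upright holes in a row along its y axis at y = -68, 0 and 68 mm, 18 mm wide and 30 mm deep, so the tubes' feet stand 10 mm above the table and a tube must rise 30 mm to come clear.
- manifold: Aluminium air manifold, fixed, 70 mm along x, 190 mm along y. Origin: centre of its underside; z up; x away from the robot, give or take its yaw. At y = +60 mm: port block 70 x 70 mm, 60 mm high, the port in its top. At y = 8: grey block 60 mm high, gauge on its -x face. At y = -60: the valve lever on a 70 x 50 mm dark block, top 45 mm above the table.
- seat: The rigid inner stop of the port. Origin: on the bore's axis at the port's mouth (as port_mouth), NOT at the stop, which cannot be measured: it lies 24 to 42 mm below the mouth, different each time, and is only felt, as a resistance that rises steeply above the seal's drag. More than 28 N on it damages it. A weak spring pin (under 0.5 N) stands 1.5 mm proud of it.
- valve (a joint): Valve lever angle in rad: 0 = shut, leaning to the manifold's -x (start); 1.0 = fully open, leaning to its +x. It swings about the manifold's y axis and stays where it is left; it takes about 1 N at the knob.
- valve_tip (a point): Centre of the red ball knob (26 mm diameter) on the end of the valve lever. The lever's 10 mm rod is 75 mm long, from its pivot (42 mm above the table, at manifold x = 0, y = -60 mm) to this point.
- tape: Bystander: roll of brown tape, 100 mm wide, 48 mm high, lying flat. Origin: centre of its underside.
- carton: Bystander: small closed carton 140 x 100 x 70 mm. Origin: centre of its underside.
- wrench: Bystander: wrench lying flat. Origin under its middle.
- scanner: Bystander: yellow and black hand scanner lying flat, about 160 mm long.
- elbow: Bystander: brass elbow fitting, about 40 mm.
- port_mouth (a point): Centre of the push-fit port's mouth, on the port block's top face, inside a thin blue ring. The bore runs straight down, 18 mm wide, flared to 24 mm over its first 3 mm.
- seal (a point): Middle of the sprung rubber seal inside the bore, 13 mm below the mouth. The tube's foot catches on it about 10 mm below the mouth; pushing it through takes 5 to 15 N until the foot is 20 mm down; from there it slides on with little drag (under 5 N, unsteady) to the stop, and the seal holds it where it is left.
Things that resemble listed ones, but are neither listed nor needed, are in the scene too. Leave any yellow look-alike of the tube_blue alone.

How it is judged:
On the way, in this order (a step that is already met when the one before it is completed fails the run):
1. the blue tube is pressed home on the inner stop (more than 2 N on it), upright in the port (contact force between tube_blue and seat above 2 N and z of tube_blue in the frame of seat below -0.022 m and horizontal distance between tube_blue and seat below 0.003 m), for 0.1 s.
2. the valve lever is swung fully open (value of joint valve above 0.85 rad), for 0.1 s.
At the end, for the whole second after the job is handed in: The blue tube stands in the port, released and at rest, its foot home on the inner stop (within the 1.5 mm of its spring pin, which still presses on the foot; 22 mm or more below the mouth), within 3 mm of the port's axis and upright within 0.1 rad; the valve lever is open past 0.85 of its 1.0 rad (contact force between tube_blue and seat above 0.1 N and z of tube_blue in the frame of seat below -0.022 m and horizontal distance between tube_blue and seat below 0.003 m and angle between tube_blue's own z axis and vertical below 0.1 rad and linear speed of tube_blue below 0.02 m/s and value of joint valve above 0.85 rad); the robot touches nothing.
It fails at once if the inner stop is loaded with more than 28 N (contact force between tube_blue and seat above 28 N).
It fails at once if the valve is opened before the tube is in the port past the seal (value of joint valve above 0.3 rad and (z of tube_blue in the frame of seat above -0.022 m or horizontal distance between tube_blue and seat above 0.004 m)).
It fails at once if the green or black tube is moved more than 15 mm (distance of any of tube_green, tube_black from where it was at the start of the episode above 0.015 m).
It fails at once if another thing on the table is moved more than 30 mm (distance of any of tape, carton, wrench, scanner, elbow from where it was at the start of the episode above 0.03 m).
It also fails if it takes over 69 s, if anything falls off the work surface, if the arm or the gripper's body presses on something with over 40 N, if the wrist force passes 120 N, or if a joint passes its speed limit or range.

### The arm

A 6-joint arm with a two-finger parallel gripper is mounted at the origin on the work surface. World frame = base frame: x ahead of the robot, y to its left, z up, the work surface at z = 0. Lengths are in m, angles in rad, forces in N, time in s.
With the tool pointing down it reaches from about 0.425 to 0.95 m from the base axis. Payload 3.5 kg.
Tool frame: the origin (TCP) lies on the centre line of the jaws, within the pads' length; the fingertips stand 14 mm ahead of it and the grasp point (between the pads) lies 5 mm behind it (ctrl.tip_reach is the distance from the TCP to the fingertips, in m); z points along the fingers, y is the line along which they close (so a half turn about z gives the same grasp; the last joint's range is limited). The gripper opens to 85 mm and grips with 20 to 120 N. Pads are 22 mm wide; open, the fingers measure 114 mm over their backs; the gripper's body (76 mm by 85 mm) begins 54 mm behind the grasp point. The pads swing forward as they close: fully open they stand 13 mm farther back than shut.
Start: joints at [-1.492, 0.286, 1.577, -0, 1.279, -0.15], TCP at [0.153, -0.657, 0.245] pointing down, gripper open.
Joint ranges: [-2.77, 2.77], [-0.9, 2.22], [0.21, 2.48], [-1.53, 4.67], [0.24, 2.81], [-2.84, 2.84]. Speed limits (rad/s): [2.79, 2.79, 3.14, 3.14, 3.14, 3.14].

### API

Orientations are given as a unit quaternion [x, y, z, w].
In Python, from plant import get_state, imaging, workorder, ctrl gives the robot as it stands. The module is installed in compiled form; this text tells all that it offers.
- The arm moves only by the shell command python3 -m jog 'ROWS' [FORCE]. ROWS is JSON, a list of rows, each a list of 7 numbers: the closure, from 0 (fully open) to 1 (shut), then the shift along the tool's x, y, z in mm, then the turn, a rotation vector about the tool's x, y, z in rad. In form: [[gripper, tx, ty, tz, ax, ay, az], ...]. A call has 1 to 12 rows; each row is the pose to reach, as a shift and turn from the pose commanded when the call began, along the tool's axes at that moment; what a row does not reach only later rows make up. A row lasts 1/10 s, in which the tool goes at most 50 mm and 8.59 degrees, less where a joint would pass 70% of its speed; a pose out of reach is approached as far as the arm can. A call with a gripper value outside its range is refused whole. The fingers move at their own pace and stop on an object; FORCE is the grip in N (left out, the last holds). Time passes only in rows, so rows that repeat a pose let the fingers close. It gives the time, the measured TCP pose, the force, the opening and the grip force at its end, in the units of the state.
- get_state(): the state, without advancing time (a new reading comes with each control period).
- imaging.read_camera(name): name is "scene" or "top" or "wrist"; returns a dict with "image" (420x560x3 uint8, blue, green, red), "fx", "fy", "cx", "cy" (pixels), "k1" (the pictures are not rectified: a ray, as slopes to the right and down, at radius r is drawn at 1 + k1 r^2 times it, then the intrinsics apply), "R" (3x3) and "t" (3): a world point X has camera coordinates R X + t; the wrist camera has in their place "tool_from_camera" (4x4, takes a point from camera to tool coordinates, whose origin is the TCP and whose axes are the flange's). Camera axes: x right, y down, z forward; pixel columns grow to the right and rows downward; lengths in m; the calibration is good to about 2 mm. A picture is of the moment at which its call begins: read the wrist's pose just before it. There is no depth.
- workorder.sign_off(): hands the job in; it is judged then, once.
The state is a dict: "time": time; "qpos": joint angles; "dq": joint speeds; "joint_efforts": joint torques, N m; "eef_pos": TCP position; "tcp_rot": TCP orientation; "contact_force": force on the tool from outside, world axes, zero at the start; "wrist_torque": the same for the moment, N m; "opening": opening from 0.0 (shut) to 1.0 (fully open); "finger_force": force on a finger pad.
Only numpy, scipy, OpenCV 4.12 (cv2) and the standard library are available. Lean on these libraries where they do the work, as an engineer would, in place of code of your own. Each camera call takes 0.05 s, during which the arm holds its last target. There are 200 camera calls.

## Working session

There is one attempt and no reset: what is moved stays moved. The work goes in short steps, Python scripts to look and compute and a shell command to move; the robot and the scene stay as the last step left them, time stands still between calls to the robot, and variables do not carry over. Pictures are saved under pics/ and viewed, at most 10 in all, crops included, and the job is handed in when it is done.

```bash
mkdir -p pics
cat > h.py <<'E'
import numpy as np, cv2
from plant import get_state, imaging, workorder, ctrl
from scipy.spatial.transform import Rotation as Ro
def K(c): return np.array([[c['fx'],0,c['cx']],[0,c['fy'],c['cy']],[0,0,1]]),np.array([c['k1'],0,0,0.])
def ext(c,s=None):
    # returns world_from_cam R, origin
    if 'R' in c: R=np.array(c['R']);return R.T,-R.T@np.array(c['t'])
    T=np.array(c['tool_from_camera']);W=Ro.from_quat(s['tcp_rot']).as_matrix()
    return W@T[:3,:3],W@T[:3,3]+np.array(s['eef_pos'])
def at_z(c,uv,z,s=None):
    k,d=K(c);p=cv2.undistortPoints(np.array(uv,float).reshape(-1,1,2),k,d).reshape(-1,2)
    Rw,o=ext(c,s);r=np.c_[p,np.ones(len(p))]@Rw.T
    return o+r*((z-o[2])/r[:,2])[:,None]
def proj(c,X,s=None):
    k,d=K(c);Rw,o=ext(c,s);p=(np.array(X,float).reshape(-1,3)-o)@Rw
    return cv2.projectPoints(p,np.zeros(3),np.zeros(3),k,d)[0].reshape(-1,2)
def toolshift(s,target):
    return Ro.from_quat(s['tcp_rot']).as_matrix().T@(np.array(target)-s['eef_pos'])*1000
E
python3 - <<'E'
from h import *
import pickle
s=get_state();print({k:np.round(v,3) for k,v in s.items()},ctrl.tip_reach)
d={}
for n in('scene','top','wrist'):
    c=imaging.read_camera(n);d[n]=c;print(n,c['fx'],c['k1'],np.round(ext(c,s)[1],3))
pickle.dump((s,d),open('p0.pkl','wb'))
cv2.imwrite('pics/a.png',cv2.resize(d['top']['image'],(800,600)))
cv2.imwrite('pics/b.png',d['scene']['image'])
E
```

```text
{'time': np.float64(0.0), 'qpos': array([-1.492,  0.287,  1.578, -0.   ,  1.279, -0.15 ]), 'dq': array([ 0.   , -0.001,  0.001,  0.   , -0.   , -0.   ]), 'joint_efforts': array([-0.0000e+00, -4.0598e+01, -2.9263e+01, -0.0000e+00,  6.0000e-03,
        0.0000e+00]), 'eef_pos': array([ 0.153, -0.657,  0.244]), 'tcp_rot': array([ 0.993,  0.114,  0.   , -0.001]), 'contact_force': array([-0.385, -0.848,  0.747]), 'wrist_torque': array([-0.017, -0.014,  0.004]), 'finger_force': np.float64(0.0), 'opening': np.float64(0.999)} 0.014
scene 380.0977560675253 -0.06759272121470435 [1.171 0.174 0.901]
top 442.82542679270284 -0.14224195517127422 [0.373 0.012 1.633]
wrist 305.85137507617236 0.016780360666003108 [ 0.217 -0.642  0.372]
```

View pics/a.png

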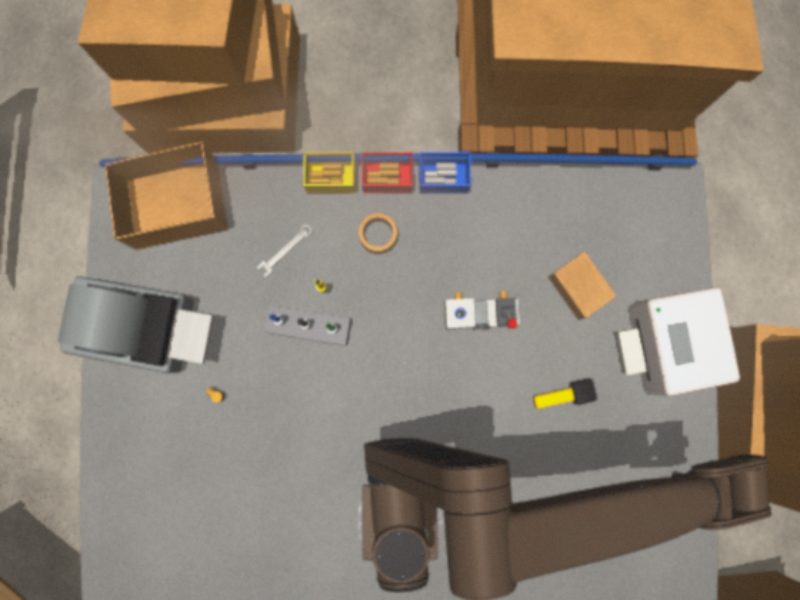

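View pics/b.png

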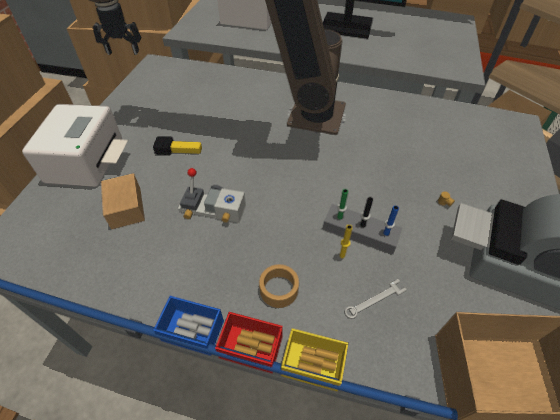

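The top picture shows the blue tube in the rack's left hole (276,319 at 1.43x), then black and green, with the yellow look-alike behind at (321,286). The port is at (460,313) and the red knob at (512,324). The scene picture agrees. I'll enlarge both areas.

Run:
```python
from h import *
import pickle
s,d=pickle.load(open('p0.pkl','rb'))
t=d['top']['image']
a=cv2.resize(t[195:255,180:260],None,fx=5,fy=5,interpolation=cv2.INTER_CUBIC)
b=cv2.resize(t[195:255,300:380],None,fx=5,fy=5,interpolation=cv2.INTER_CUBIC)
e=d['scene']['image']
f=cv2.resize(e[180:260,310:420],(400,291),interpolation=cv2.INTER_CUBIC)
g=cv2.resize(e[155:235,160:270],(400,291),interpolation=cv2.INTER_CUBIC)
cv2.imwrite('pics/c.png',np.vstack([np.hstack([a,b]),np.hstack([f,g])]))
c=d['top']
f=.7
print(at_z(c,[[268*f,305*f],[349*f,345*f],[276*f,319*f]],.04), at_z(c,[[460*f,313*f]],.06))
```

```text
[[0.54884383 0.33298939 0.04      ]
 [0.44685943 0.1255785  0.04      ]
 [0.51300157 0.31178786 0.04      ]] [[ 0.52512781 -0.15311838  0.06      ]]
```

View pics/c.png

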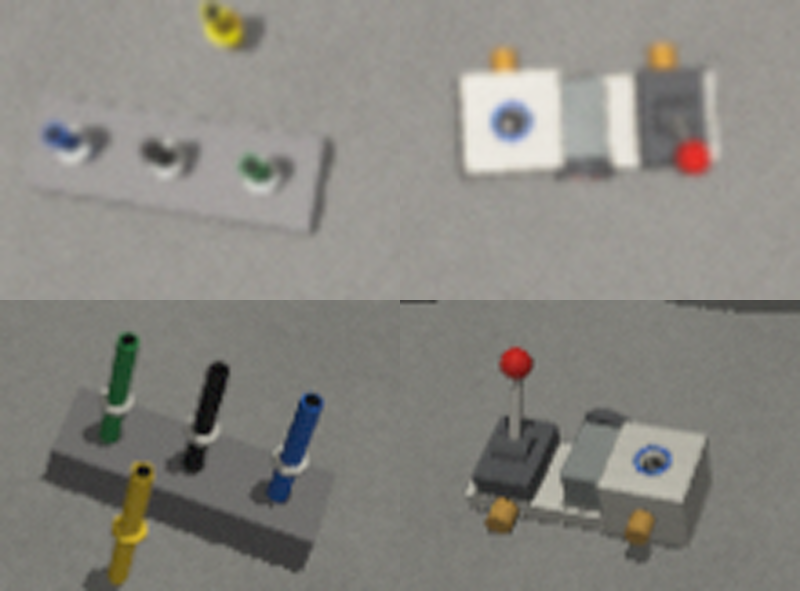

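The enlarged crops show the blue tube's top end at (52,133) in the top view and (312,401) in the scene view. The port ring is at (512,121) and (653,460), and the knob at (693,156) and (516,363).

Run:
```python
from h import *
import pickle
s,d=pickle.load(open('p0.pkl','rb'))
T=lambda u,v,x0=180:[u/5+x0,v/5+195]
t=d['top'];sc=d['scene']
S=lambda u,v,x0,y0:[u*.275+x0,v*.275+y0]
r=lambda x:np.round(x,4)
print('tube top',r(at_z(t,T(52,133),.15)),r(at_z(sc,S(312,101,310,180),.15)))
print('collar',r(at_z(t,T(74,151),.079)),r(at_z(sc,S(291,162,310,180),.079)))
print('rack corners',r(at_z(t,[T(38,95),T(328,138),T(312,233),T(28,188)],.04)))
print('port',r(at_z(t,T(112,121,300),.06)),r(at_z(sc,S(253,160,160,155),.06)))
print('mani corners',r(at_z(t,[T(60,73,300),T(157,69,300),T(167,170,300),T(67,173,300)],.06)))
for z in(.1,.107,.115):print('knob',z,r(at_z(t,T(293,156,300),z)),r(at_z(sc,S(116,63,160,155),z)))
for z in(.03,.07,.0,.15):print('yellow',z,r(at_z(t,T(212,12),z)),r(at_z(sc,S(143,170,310,180),z)))
for n,u,v in(('black',145,150),('green',250,162)):print(n,r(at_z(t,T(u,v),.15)))
```

```text
tube top [[0.5091 0.3007 0.15  ]] [[0.5131 0.3019 0.15  ]]
collar [[0.5028 0.2986 0.079 ]] [[0.5137 0.3033 0.079 ]]
rack corners [[0.547  0.333  0.04  ]
 [0.5151 0.1211 0.04  ]
 [0.4465 0.1324 0.04  ]
 [0.4792 0.3391 0.04  ]]
port [[ 0.5248 -0.1545  0.06  ]] [[ 0.5281 -0.1507  0.06  ]]
mani corners [[ 0.5594 -0.1177  0.06  ]
 [ 0.5621 -0.1874  0.06  ]
 [ 0.4895 -0.1935  0.06  ]
 [ 0.4876 -0.1219  0.06  ]]
knob 0.1 [[ 0.496  -0.2768  0.1   ]] [[ 0.4915 -0.2772  0.1   ]]
knob 0.107 [[ 0.4954 -0.2755  0.107 ]] [[ 0.4974 -0.2732  0.107 ]]
knob 0.115 [[ 0.4948 -0.274   0.115 ]] [[ 0.5042 -0.2687  0.115 ]]
yellow 0.03 [[0.6089 0.2075 0.03  ]] [[0.5127 0.1995 0.03  ]]
yellow 0.07 [[0.603  0.2026 0.07  ]] [[0.5429 0.1984 0.07  ]]
yellow 0.0 [[0.6133 0.2111 0.    ]] [[0.49   0.2004 0.    ]]
yellow 0.15 [[0.5913 0.1928 0.15  ]] [[0.6034 0.196  0.15  ]]
black [[0.4975 0.2372 0.15  ]]
green [[0.4892 0.1661 0.15  ]]
```

```bash
python3 -m jog '[[0,457,-322,0,0,0,-1.194],[0,457,-322,0,0,0,-1.194],[0,457,-322,0,0,0,-1.194],[0,457,-322,0,0,0,-1.194],[0,457,-322,0,0,0,-1.194],[0,457,-322,0,0,0,-1.194],[0,457,-322,0,0,0,-1.194],[0,457,-322,0,0,0,-1.194],[0,457,-322,0,0,0,-1.194],[0,457,-322,0,0,0,-1.194],[0,457,-322,0,0,0,-1.194],[0,457,-322,0,0,0,-1.194]]'
python3 - <<'E'
from h import *
import pickle
s=get_state();c=imaging.read_camera('wrist');pickle.dump((s,c),open('p1.pkl','wb'))
print(s['time'],s['eef_pos'],s['tcp_rot'],s['dq'],s['contact_force'])
cv2.imwrite('pics/d.png',c['image'])
# remaining to above blue
print(toolshift(s,[.511,.301,.245]), proj(c,[[.526,-.153,.06],[.497,-.274,.107]],s))
R=Ro.from_quat(s['tcp_rot']).as_matrix();print(R)
E
```

```text
time: 1.35
eef_pos: [0.5274, -0.2361, 0.245]
tcp_rot: [0.756, 0.655, 0.001, -0.0]
contact_force: [-0.9, -0.4, 0.2]
opening: 1.003
finger_force: 0.0
1.35 [ 0.5273938  -0.23609985  0.24502933] [ 7.55678613e-01  6.54942181e-01  6.33576574e-04 -4.15892889e-04] [ 0.09322742  0.05206935 -0.04890291 -0.05331945  0.00727458  0.11101916] [-0.87219609 -0.40299908  0.21867952]
[529.31924565 -92.54994534   0.80591153] [[273.98204206 108.34255415]
 [261.17014307 245.32623453]]
[[ 1.42100677e-01  9.89852124e-01  4.12788942e-04]
 [ 9.89851070e-01 -1.42101134e-01  1.45847477e-03]
 [ 1.50233212e-03  2.01349323e-04 -9.99998851e-01]]
```

View pics/d.png

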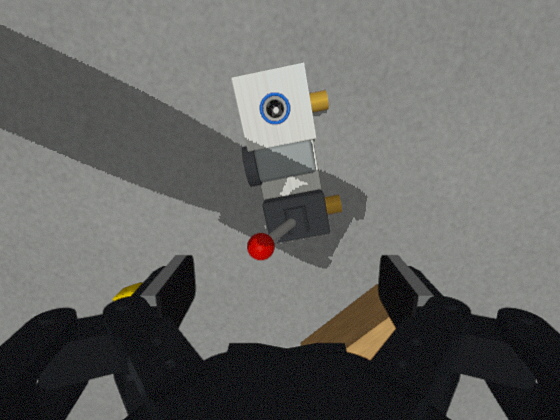

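The wrist picture shows the port ring at (275,108.5), within 1 px of my estimate, and the knob at (261,247), which also agrees. Next I stop short of the blue tube and look.

```bash
python3 -m jog '[[0,460,-92,0,0,0,0],[0,460,-92,0,0,0,0],[0,460,-92,0,0,0,0],[0,460,-92,0,0,0,0],[0,460,-92,0,0,0,0],[0,460,-92,0,0,0,0],[0,460,-92,0,0,0,0],[0,460,-92,0,0,0,0],[0,460,-92,0,0,0,0],[0,460,-92,0,0,0,0],[0,460,-92,0,0,0,0],[0,460,-92,0,0,0,0]]'
python3 - <<'E'
from h import *
import pickle
s,c=pickle.load(open('p1.pkl','rb'))
print('port',at_z(c,[[275,108.5]],.06,s)); e=at_z(c,[[232,77],[303,63],[316,138]],.06,s);print(e)
s=get_state();c=imaging.read_camera('wrist');pickle.dump((s,c),open('p2.pkl','wb'))
print(s['time'],s['eef_pos'],s['tcp_rot'],np.abs(s['dq']).max(),s['contact_force'])
cv2.imwrite('pics/e.png',c['image'])
print(toolshift(s,[.511,.301,.245]), proj(c,[[.511,.301,.15],[.511,.301,.079]],s))
E
```

```text
time: 2.6
eef_pos: [0.5021, 0.2273, 0.245]
tcp_rot: [0.758, 0.653, -0.001, 0.0]
contact_force: [0.9, 0.2, -0.1]
opening: 0.998
finger_force: 0.0
port [[ 0.52695899 -0.15328519  0.06      ]]
[[ 0.49093118 -0.11949595  0.06      ]
 [ 0.55914427 -0.11705708  0.06      ]
 [ 0.56319825 -0.18679023  0.06      ]]
2.6 [0.50212163 0.22727476 0.24500176] [ 7.57550743e-01  6.52776018e-01 -5.36512620e-04  2.34404441e-04] 0.023170869644449563 [ 0.88694607  0.23464438 -0.05236649]
[74.22778732 -2.11323837 -0.08056778] [[284.93534183 112.7086991 ]
 [285.38510032 115.65724912]]
```

View pics/e.png

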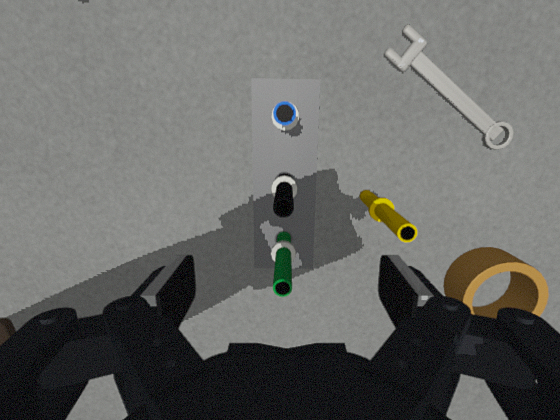

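Blue's top end is at (285,113), exactly where predicted. The estimate holds, so I grasp.

```bash
python3 -m jog '[[0,40,-2,0,0,0,0],[0,74,-2,0,0,0,0],[0,74,-2,0,0,0,0],[0,74,-2,40,0,0,0],[0,74,-2,80,0,0,0],[0,74,-2,115,0,0,0],[0,74,-2,127,0,0,0],[0,74,-2,127,0,0,0],[0.6,74,-2,127,0,0,0],[1,74,-2,127,0,0,0],[1,74,-2,127,0,0,0],[1,74,-2,127,0,0,0]]' 80
python3 -m jog '[[1,0,0,0,0,0,0],[1,0,0,0,0,0,0],[1,0,0,0,0,0,0],[1,0,0,0,0,0,0]]' 80
```

```text
time: 3.85
eef_pos: [0.5117, 0.3022, 0.1199]
tcp_rot: [0.757, 0.653, 0.001, 0.0]
contact_force: [-0.1, 0.1, -0.6]
opening: 0.332
finger_force: 0.0
time: 4.25
eef_pos: [0.5115, 0.3022, 0.1194]
tcp_rot: [0.757, 0.653, 0.001, 0.0]
contact_force: [-0.7, 0.2, 5.8]
opening: 0.164
finger_force: 78.1
```

```bash
python3 -m jog '[[1,0,0,-15,0,0,0],[1,0,0,-40,0,0,0],[1,0,0,-80,0,0,0],[1,0,0,-120,0,0,0],[1,0,0,-160,0,0,0],[1,0,0,-180,0,0,0],[1,0,0,-180,0,0,0],[1,0,0,-180,0,0,0]]'
python3 - <<'E'
from h import *
s=get_state();print(s['contact_force'],s['eef_pos'],toolshift(s,[.527,-.153,.30]))
E
```

```text
time: 5.05
eef_pos: [0.5104, 0.3017, 0.2975]
tcp_rot: [0.757, 0.653, -0.001, -0.0]
contact_force: [-0.9, 0.8, -1.4]
opening: 0.163
finger_force: 78.3
[-0.89883228  0.77146966 -1.37428954] [0.51037572 0.30170437 0.29750474] [-447.288002     83.46733132   -2.3039913 ]
```

```bash
python3 -m jog '[[1,-20,4,0,0,0,0],[1,-60,11,0,0,0,0],[1,-105,20,0,0,0,0],[1,-150,28,0,0,0,0],[1,-195,36,0,0,0,0],[1,-240,45,0,0,0,0],[1,-285,53,0,0,0,0],[1,-330,62,0,0,0,0],[1,-375,70,0,0,0,0],[1,-415,77,0,0,0,0],[1,-440,82,0,0,0,0],[1,-447,83,0,0,0,0]]'
python3 -m jog '[[1,0,0,30,0,0,0],[1,0,0,70,0,0,0],[1,0,0,90,0,0,0],[1,0,0,100,0,0,0],[1,0,0,100,0,0,0],[1,0,0,100,0,0,0],[1,0,0,100,0,0,0]]'
python3 - <<'E'
from h import *
import pickle
s=get_state();c=imaging.read_camera('wrist');sc=imaging.read_camera('scene');tp=imaging.read_camera('top')
pickle.dump((s,c,sc,tp),open('p3.pkl','wb'))
print(s['time'],s['eef_pos'],s['contact_force'],toolshift(s,[.527,-.153,.20]))
a=cv2.resize(sc['image'][130:230,170:270],(400,400),interpolation=cv2.INTER_CUBIC)
b=cv2.resize(c['image'],(400,300));b=np.vstack([b,np.zeros((100,400,3),np.uint8)])
cv2.imwrite('pics/f.png',np.hstack([a,b]))
E
```

```text
time: 6.25
eef_pos: [0.5258, -0.1545, 0.2949]
tcp_rot: [0.759, 0.652, -0.001, -0.003]
contact_force: [0.7, -0.2, -1.5]
opening: 0.165
finger_force: 78.3
time: 6.95
eef_pos: [0.5281, -0.1527, 0.2002]
tcp_rot: [0.757, 0.653, 0.001, 0.001]
contact_force: [-0.7, 0.0, -0.5]
opening: 0.164
finger_force: 78.3
6.95 [ 0.52809628 -0.15266249  0.20015109] [-0.68267733  0.02496665 -0.48614718] [-0.49499244 -1.03513991  0.14844618]
```

View pics/f.png

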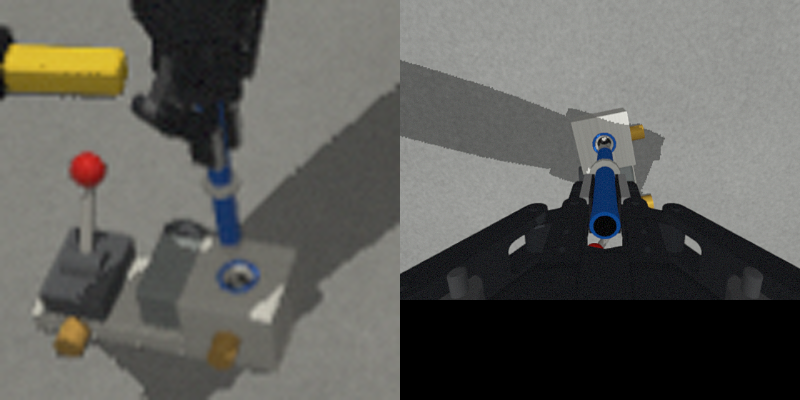

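The scene and wrist views show the tube held above the port, its foot near the ring (wrist about (604,145) in the reduced picture). I'll enlarge it to check tilt and alignment.

Run:
```python
from h import *
import pickle
s,c,sc,tp=pickle.load(open('p3.pkl','rb'))
a=cv2.resize(c['image'][75:235,235:335],(375,600),interpolation=cv2.INTER_CUBIC)
b=cv2.resize(sc['image'][165:220,200:250],(400,440),interpolation=cv2.INTER_CUBIC);b=np.vstack([b,np.zeros((160,400,3),np.uint8)])
cv2.imwrite('pics/g.png',np.hstack([a,b]))
for n,cc in(('w',c),('s',sc)):
  e=s['eef_pos'];x,y,z=e
  pts=proj(cc,[[x,y,z-.109],[x,y,z-.097],[x,y,z-.04],[x,y,z+.031],[.527,-.153,.06]],s)
  print(n,np.round((pts-[235,75])*3.75 if n=='w' else (pts-[200,165])*8+[375,0],0).tolist())
```

```text
w [[197.0, 506.0], [197.0, 522.0], [199.0, 625.0], [204.0, 895.0], [192.0, 474.0]]
s [[597.0, 214.0], [594.0, 192.0], [576.0, 79.0], [551.0, -75.0], [607.0, 269.0]]
```

View pics/g.png

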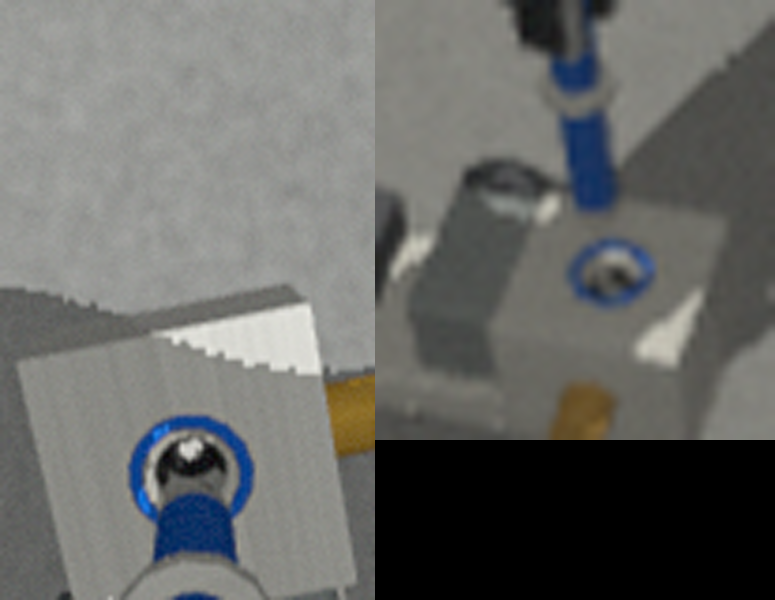

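Aligned to within about 1 mm, and the tube hangs upright. Now I lower it into the flare, then to the seal.

```bash
cat > chk.py <<'E'
import sys
from plant import get_state
s=get_state();f=s['contact_force'];print(round(s['time'],2),'z %.4f'%s['eef_pos'][2],'F',f.round(1),flush=True)
sys.exit(f[2]>float(sys.argv[1]))
E
python3 -m jog '[[1,0,-0.5,15,0,0,0],[1,0,-0.5,28,0,0,0],[1,0,-0.5,34,0,0,0],[1,0,-0.5,34,0,0,0],[1,0,-0.5,34,0,0,0]]' >/dev/null; python3 chk.py 6 &&
python3 -m jog '[[1,0,0,2,0,0,0],[1,0,0,3,0,0,0],[1,0,0,3,0,0,0]]' >/dev/null; python3 chk.py 6 &&
python3 -m jog '[[1,0,0,2,0,0,0],[1,0,0,3,0,0,0],[1,0,0,3,0,0,0]]' >/dev/null; python3 chk.py 6
```

```text
7.6 z 0.1637 F [ 0.8  0.8 -1.3]
7.6 z 0.1637 F [ 0.8  0.8 -1.3]
7.6 z 0.1637 F [ 0.8  0.8 -1.3]False
False
False
```

```bash
sed -i 's/sys.exit(\(.*\))$/sys.exit(int(\1))/' chk.py
python3 -m jog '[[1,0,0,0,0,0,0],[1,0,0,0,0,0,0]]' >/dev/null; python3 chk.py 6 &&
python3 -m jog '[[1,0,0,1,0,0,0],[1,0,0,2,0,0,0],[1,0,0,2,0,0,0]]' >/dev/null && python3 chk.py 6 &&
python3 -m jog '[[1,0,0,1,0,0,0],[1,0,0,2,0,0,0],[1,0,0,2,0,0,0]]' >/dev/null && python3 chk.py 6 &&
python3 -m jog '[[1,0,0,1,0,0,0],[1,0,0,2,0,0,0],[1,0,0,2,0,0,0]]' >/dev/null && python3 chk.py 6 &&
python3 -m jog '[[1,0,0,1,0,0,0],[1,0,0,2,0,0,0],[1,0,0,2,0,0,0]]' >/dev/null && python3 chk.py 6
```

```text
7.8 z 0.1646 F [ 0.8  0.8 -1. ]
8.1 z 0.1624 F [ 1.6 -0.  -1.2]
8.4 z 0.1602 F [-0.1  1.  -0.5]
8.7 z 0.1583 F [ 0.8  0.3 -0.7]
9.0 z 0.1570 F [0.2 1.9 4. ]
```

The seal catches at TCP z≈0.158, which puts the foot 10 mm down, as expected. So past the seal is z≈0.148, and the stop lies between 0.144 and 0.126.

```bash
python3 -m jog '[[1,0,0,1,0,0,0],[1,0,0,2,0,0,0],[1,0,0,2,0,0,0]]' >/dev/null && python3 chk.py 18 &&
python3 -m jog '[[1,0,0,1,0,0,0],[1,0,0,2,0,0,0],[1,0,0,2,0,0,0]]' >/dev/null && python3 chk.py 18 &&
python3 -m jog '[[1,0,0,1,0,0,0],[1,0,0,2,0,0,0],[1,0,0,2,0,0,0]]' >/dev/null && python3 chk.py 18 &&
python3 -m jog '[[1,0,0,1,0,0,0],[1,0,0,2,0,0,0],[1,0,0,2,0,0,0]]' >/dev/null && python3 chk.py 18
```

```text
9.3 z 0.1566 F [-0.7  0.9  9.1]
9.6 z 0.1564 F [-1.3  2.8 14.6]
9.9 z 0.1538 F [-1.3  2.4 10.9]
10.2 z 0.1530 F [-3.1  2.1 17.9]
```

```bash
python3 -m jog '[[1,0,0,1,0,0,0],[1,0,0,1,0,0,0]]' >/dev/null && python3 chk.py 22 &&
python3 -m jog '[[1,0,0,1,0,0,0],[1,0,0,1,0,0,0]]' >/dev/null && python3 chk.py 20 &&
python3 -m jog '[[1,0,0,1,0,0,0],[1,0,0,1,0,0,0]]' >/dev/null && python3 chk.py 20 &&
python3 -m jog '[[1,0,0,1,0,0,0],[1,0,0,1,0,0,0]]' >/dev/null && python3 chk.py 20
```

```text
10.4 z 0.1529 F [-4.   4.2 21.3]
10.6 z 0.1528 F [-5.1  3.9 23.8]
```

The force is above what the seal should need, with a side load of -5 in x and +4 in y, so the tube is binding. I'll ease off and shift sideways to relieve it.

```bash
python3 -m jog '[[1,0.5,-0.6,-1,0,0,0],[1,1,-1.3,-2,0,0,0],[1,1,-1.3,-2,0,0,0]]' >/dev/null && python3 chk.py 20;python3 - <<'E'
from h import *
s=get_state();print(s['eef_pos'],s['wrist_torque'],Ro.from_quat(s['tcp_rot']).as_matrix()[:,2])
E
```

```text
10.9 z 0.1530 F [-0.9  1.3 14.2]
[ 0.52786329 -0.15255979  0.15296473] [0.19182099 0.1954781  0.01643878] [ 0.00615413 -0.0039013  -0.99997345]
```

```bash
python3 -m jog '[[1,0,0,1,0,0,0],[1,0,0,1.5,0,0,0]]' >/dev/null && python3 chk.py 22 &&
python3 -m jog '[[1,0,0,1,0,0,0],[1,0,0,1,0,0,0]]' >/dev/null && python3 chk.py 21 &&
python3 -m jog '[[1,0,0,1,0,0,0],[1,0,0,1,0,0,0]]' >/dev/null && python3 chk.py 21 &&
python3 -m jog '[[1,0,0,1,0,0,0],[1,0,0,1,0,0,0]]' >/dev/null && python3 chk.py 21
```

```text
11.1 z 0.1528 F [-3.   2.6 21. ]
11.3 z 0.1509 F [0.1 1.5 7.9]
11.5 z 0.1463 F [ 1.5 -1.   3.7]
11.7 z 0.1443 F [ 2.8 -1.5  3.5]
```

It is past the seal and the drag is low. I creep to the stop.

```bash
python3 -m jog '[[1,-0.3,0.7,0,0,0,0],[1,-0.3,0.7,0,0,0,0]]' >/dev/null && python3 chk.py 7 &&
python3 -m jog '[[1,0,0,1,0,0,0],[1,0,0,1,0,0,0]]' >/dev/null && python3 chk.py 7 &&
python3 -m jog '[[1,0,0,1,0,0,0],[1,0,0,1,0,0,0]]' >/dev/null && python3 chk.py 7 &&
python3 -m jog '[[1,0,0,1,0,0,0],[1,0,0,1,0,0,0]]' >/dev/null && python3 chk.py 7 &&
python3 -m jog '[[1,0,0,1,0,0,0],[1,0,0,1,0,0,0]]' >/dev/null && python3 chk.py 7 &&
python3 -m jog '[[1,0,0,1,0,0,0],[1,0,0,1,0,0,0]]' >/dev/null && python3 chk.py 7 &&
python3 -m jog '[[1,0,0,1,0,0,0],[1,0,0,1,0,0,0]]' >/dev/null && python3 chk.py 7 &&
python3 -m jog '[[1,0,0,1,0,0,0],[1,0,0,1,0,0,0]]' >/dev/null && python3 chk.py 7 &&
python3 -m jog '[[1,0,0,1,0,0,0],[1,0,0,1,0,0,0]]' >/dev/null && python3 chk.py 7 &&
python3 -m jog '[[1,0,0,1,0,0,0],[1,0,0,1,0,0,0]]' >/dev/null && python3 chk.py 7
```

```text
11.9 z 0.1441 F [ 2.  -0.   4.9]
12.1 z 0.1428 F [ 2.4 -1.2  4.2]
12.3 z 0.1415 F [ 2.6 -0.8  3. ]
12.5 z 0.1402 F [ 4.6 -0.8  1.1]
12.7 z 0.1399 F [ 2.8 -0.4  4. ]
12.9 z 0.1391 F [ 2.9 -0.3  5.1]
13.1 z 0.1378 F [ 2.8 -0.5  4.3]
13.3 z 0.1370 F [ 3.9 -1.1  4.4]
13.5 z 0.1369 F [1.4 0.7 9. ]
```

```bash
python3 -m jog '[[1,0,0.5,1,0,0,0],[1,0,0.5,1,0,0,0]]' >/dev/null && python3 chk.py 14 &&
python3 -m jog '[[1,0,0,1,0,0,0],[1,0,0,1,0,0,0]]' >/dev/null && python3 chk.py 14 &&
python3 -m jog '[[1,0,0,1,0,0,0],[1,0,0,1,0,0,0]]' >/dev/null && python3 chk.py 14
```

```text
13.7 z 0.1369 F [-0.5  1.4 11.3]
13.9 z 0.1368 F [-1.7  1.4 15.6]
```

```bash
python3 -m jog '[[1,0,-0.4,1,0,0,0],[1,0,-0.4,1,0,0,0],[1,0,-0.4,1,0,0,0],[1,0,-0.4,1,0,0,0]]' >/dev/null && python3 chk.py 21
```

```text
14.3 z 0.1368 F [-1.7  1.1 19.4]
```

The stop is firm: z stays at 0.1368 while the force rises to 19 N, with the foot about 31 mm down. I release and retreat.

```bash
python3 -m jog '[[0.7,0,0,0,0,0,0],[0,0,0,0,0,0,0],[0,0,0,0,0,0,0],[0,0,0,0,0,0,0],[0,0,0,-20,0,0,0],[0,0,0,-60,0,0,0],[0,0,0,-95,0,0,0],[0,0,0,-95,0,0,0],[0,0,0,-95,0,0,0]]'
python3 - <<'E'
from h import *
import pickle
s=get_state();c=imaging.read_camera('wrist');sc=imaging.read_camera('scene')
pickle.dump((s,c,sc),open('p4.pkl','wb'))
a=cv2.resize(sc['image'][150:230,170:250],(400,400),interpolation=cv2.INTER_CUBIC)
b=cv2.resize(c['image'],(400,300));b=np.vstack([b,np.zeros((100,400,3),np.uint8)])
cv2.imwrite('pics/i.png',np.hstack([a,b]))
for z in(.168,.172,.1,.097):print(z,(proj(sc,[.527,-.153,z])-[170,150])*5)
print(toolshift(s,[.4,-.27,s['eef_pos'][2]]),s['qpos'])
E
```

```text
time: 15.2
eef_pos: [0.5263, -0.1517, 0.2281]
tcp_rot: [0.757, 0.653, 0.0, 0.0]
contact_force: [-0.3, -1.3, -0.2]
opening: 1.0
finger_force: 0.0
0.168 [[273.99925823 112.81320148]]
0.172 [[273.16600203 107.58663383]]
0.1 [[287.46510593 197.05449823]]
0.097 [[288.03022033 200.58071079]]
[-1.35657038e+02 -1.07429773e+02 -2.02753505e-02] [-4.65849657e-01  2.06195104e-02  1.90792457e+00 -8.80197437e-05
  1.21248422e+00 -3.17823076e-01]
```

View pics/i.png

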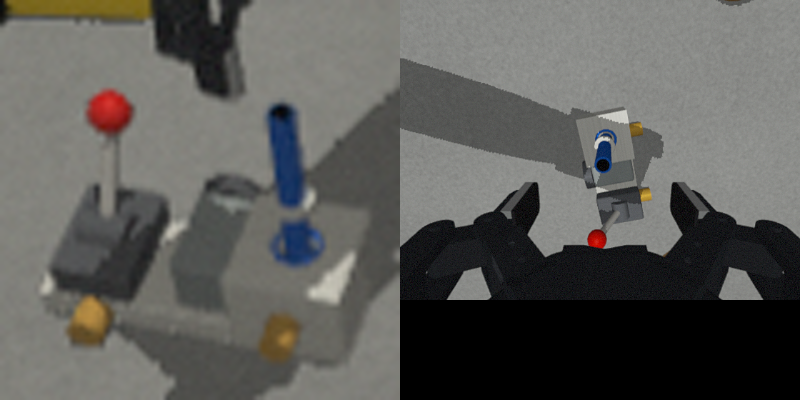

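The tube stands upright in the port (top at (282,108) in the scene crop, predicted (274,113)), and the lever is still shut. Next I close the gripper and move to the -x side of the knob.

```bash
python3 -m jog '[[1,-40,-20,0,0,0,0],[1,-80,-40,0,0,0,0],[1,-120,-60,0,0,0,0],[1,-137,-67,0,0,0,0],[1,-137,-67,0,0,0,0],[1,-137,-67,40,0,0,0],[1,-137,-67,80,0,0,0],[1,-137,-67,115,0,0,0],[1,-137,-67,125,0,0,0],[1,-137,-67,125,0,0,0],[1,-137,-67,125,0,0,0]]'
python3 -m jog '[[1,4,20,0,0,0,0],[1,6,30,0,0,0,0],[1,8,40,0,0,0,0],[1,10,50,0,0,0,0],[1,11,60,0,0,0,0],[1,13,70,0,0,0,0],[1,15,80,0,0,0,0],[1,17,90,0,0,0,0],[1,18,96,0,0,0,0],[1,19,100,0,0,0,0],[1,19,100,0,0,0,0]]'
```

```text
time: 16.4
eef_pos: [0.4407, -0.2775, 0.104]
tcp_rot: [0.757, 0.653, 0.0, 0.001]
contact_force: [-0.0, -0.0, 0.4]
opening: -0.003
finger_force: 0.0
time: 17.5
eef_pos: [0.5419, -0.273, 0.1025]
tcp_rot: [0.757, 0.653, 0.0, -0.0]
contact_force: [-0.0, 0.5, -0.0]
opening: 0.0
finger_force: 0.0
```

```bash
python3 -m jog '[[1,0.5,3,0,0,0,0],[1,0.5,3,0,0,0,0]]' | grep -E 'eef|contact'
python3 - <<'E'
from h import *
s=get_state();c=imaging.read_camera('wrist');sc=imaging.read_camera('scene')
a=cv2.resize(sc['image'][150:230,170:250],(400,400),interpolation=cv2.INTER_CUBIC)
b=cv2.resize(c['image'],(400,300));b=np.vstack([b,np.zeros((100,400,3),np.uint8)])
cv2.imwrite('pics/j.png',np.hstack([a,b]))
pv=np.array([.5326,-.2729,.042]);ax=np.array([.9989,.047,0])
for t in(-.5,0,.35,.5):print(t,(proj(sc,pv+.075*(np.sin(t)*ax+np.cos(t)*np.array([0,0,1])))-[170,150])*5)
E
```

```text
eef_pos: [0.5425, -0.2731, 0.1025]
contact_force: [-6.4, 0.3, 2.4]
-0.5 [[107.5945111  109.35536326]]
0 [[ 81.96837686 142.79836308]]
0.35 [[ 66.71501794 181.24175798]]
0.5 [[ 61.5574919  200.14557888]]
```

View pics/j.png

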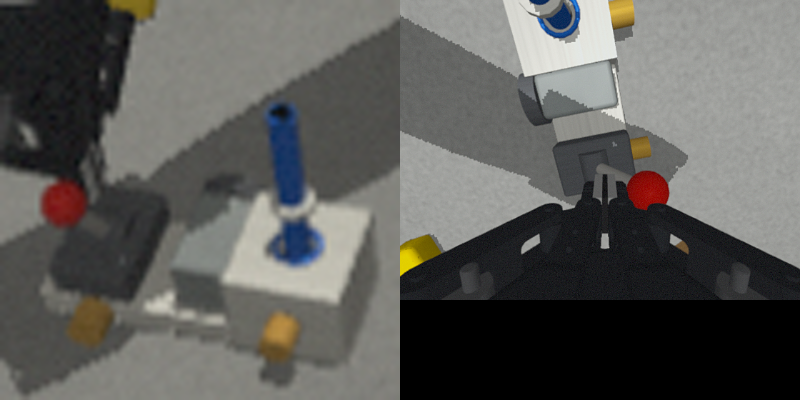

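The knob is at (63,204), against (62,200) predicted for fully open, and the 6 N push shows the end stop. I back off and check once.

```bash
python3 -m jog '[[1,-3,-15,0,0,0,0],[1,-10,-50,0,0,0,0],[1,-12,-60,0,0,0,0],[1,-12,-60,-50,0,0,0],[1,-12,-60,-100,0,0,0],[1,-12,-60,-100,0,0,0],[1,-12,-60,-100,0,0,0]]'
python3 - <<'E'
from h import *
s=get_state();sc=imaging.read_camera('scene')
cv2.imwrite('pics/k.png',cv2.resize(sc['image'][100:280,160:420],(780,540),interpolation=cv2.INTER_CUBIC))
E
```

```text
time: 18.5
eef_pos: [0.4847, -0.2771, 0.2055]
tcp_rot: [0.758, 0.653, 0.001, 0.003]
contact_force: [-0.3, 1.0, -0.6]
opening: 0.0
finger_force: 0.0
```

View pics/k.png

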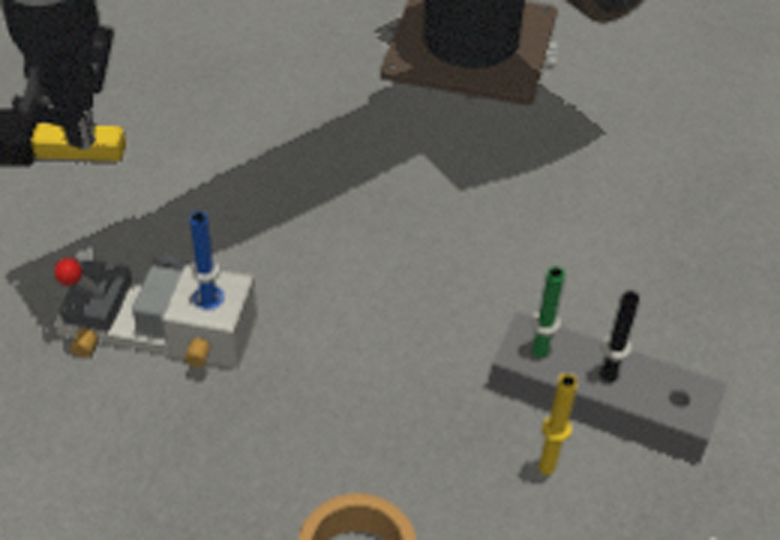

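The picture shows the blue tube standing in the port at (205,265) and the lever over at (68,271). The green, black and yellow tubes are undisturbed and the arm is clear.

```bash
python3 -c "
from plant import workorder
print(workorder.sign_off())"
```

```text
the job is handed in; nothing more can be done
None
```

I pressed the blue tube onto the port's inner stop (about 19 N at the wrist) and released it, swung the valve lever fully open, and handed the job in with the arm clear; the hand-in returned no verdict.

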